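# Gauge a turned sleeve on the bench caliper and point at the reading

### The arm

A 6-joint arm with a two-finger parallel gripper is mounted at the origin on a cart in front of the work surface, level with it; the furniture and walls round the work are solid. World frame = base frame: x ahead of the robot, y to its left, z up, the work surface at z = 0. Lengths are in m, angles in degrees, forces in N, time in s.
With the tool pointing down it reaches from about 0.3 to 0.75 m from the base axis. Payload 8.5 kg.
Tool frame: the origin (TCP) lies at the very end of the fingers, on their centre line; the grasp point (between the pads) lies 19 mm behind it; z points along the fingers, y is the direction in which the jaws open and shut (so a half turn about z gives the same grasp; the last joint's range is limited). The gripper opens to 85 mm and grips with 20 to 120 N. Pads are 22 mm wide; open, the fingers measure 114 mm over their backs; the gripper's body (76 mm by 85 mm) begins 54 mm behind the grasp point. The pads swing forward as they close: fully open they stand 13 mm farther back than shut.
Start: joints at [-83.497, 21.807, 74.336, -0, 83.858, -12.336], TCP at [0.178, -0.521, 0.231] pointing down, gripper open.
Joint ranges: [-178.18, 178.18], [-50.72, 133.34], [12.68, 142.11], [-81.47, 261.47], [9.98, 163.14], [-165.26, 165.26]. Speed limits (degrees/s): [136.94, 136.94, 180, 180, 180, 180].

### API

Orientations are given as a 3x3 rotation matrix whose columns are the frame's x, y, z axes.
In Python, from rig import env, vision, close_job, spotter gives the robot as it stands. The module is installed in compiled form; this text tells all that it offers.
- The arm moves only by the tool jog_arm, never from a script. Its argument "plan" is a list that holds one entry, the list of rows, each a list of 6 numbers: the shift along the tool's x, y, z in units of 40 mm (1.0 is 40 mm), then the turn, a rotation vector about the tool's x, y, z in units of 0.15 rad (1.0 is 0.15 rad). A call has 1 to 10 rows; each row shifts and turns the commanded pose from where the row before left it, along the tool's axes as they then stand; what a row does not reach is not made up. A row lasts 1/10 s, in which the tool goes at most 50 mm and 8.59 degrees, less where a joint would pass 70% of its speed; a pose out of reach is approached as far as the arm can. A call with a number of a shift or a turn outside -1 to 1 is refused whole. A call with a gripper value outside its range is refused whole. "grip" is the opening, from -1 (shut) to 1 (fully open), set as the call begins (left out, the last holds). The fingers move at their own pace and stop on an object; "squeeze" is the grip in N (left out, the last holds). Time passes only in rows, so rows that do not move let the fingers close. It gives the time, the measured TCP pose, the force and the opening at its end, in the units of the state.
- env.observe(): the state, without advancing time (a new reading comes with each control period).
- vision.get_image(name): name is "scene" or "side" or "wrist"; returns (picture, depth): 384x512x3 uint8, red, green, blue; 384x512 float32, m along the optical axis (not along the pixel's ray), 0 where there is no reading.
- vision.camera_info(name): a dict with "fx", "fy", "cx", "cy" (pixels), "rvec" (rotation vector, rad) and "tvec" (3), from world to camera coordinates, as OpenCV has them. Camera axes: x right, y down, z forward; pixel columns grow to the right and rows downward; lengths in m; the calibration is good to about 2 mm. A picture is of the moment at which its call begins: read the wrist's pose just before it. camera_info takes no time and is no camera call; for the wrist camera it gives the pose at the moment of the call.
- close_job(): hands the job in, once; it reports no verdict.
Trained networks look in the newest picture that a camera, given by its name, has taken for a name from the list of things; names that differ only in an ending like _2 or _b are one class to them, and where a whole thing is asked for, a point or a joint stands for the part that bears it (a point fixed in the world has none). Each returns a list of dicts, best first, with "score" (0 to 1); they miss things now and then, are a little off and sometimes report something else, mostly with a low value. They report only what shows in the picture. A call takes as long as a camera call.
- spotter.trace(camera, query): "pixels" (384x512 bool, what is visible of it) and "rect" ([left, top, right, bottom] in pixels, round what is visible of it).
The state is a dict: "time_s": time; "q": joint angles; "qvel": joint speeds; "joint_efforts": joint torques, N m; "position": TCP position; "tool_rot": TCP orientation; "ft_force": force on the tool from outside, world axes, zero at the start; "wrist_torque": the same for the moment, N m; "grip_width": finger opening in m.
Only numpy, scipy, OpenCV 4.12 (cv2) and the standard library are available. Lean on these libraries where they do the work, as an engineer would, in place of code of your own. Each camera call takes 0.05 s, during which the arm holds its last target.

### The job

Measure the steel sleeve that stands between the caliper's jaws: with closed fingertips, gently push the caliper's slide along its beam until both jaws bear on the sleeve. Then let go of the slide and point straight down at the caliper's display from just above, without touching it, holding still for two seconds so that a colleague can read the size, and finish still pointing there. Grip and lift nothing, do not touch the display, and leave the waiting sleeves, the loupe and the tweezers where they are.

Things in the scene. Friction and masses are not known exactly. Their poses are not given: they have to be found in the camera images.
- gauge: Bench gauge, fixed: dark steel base plate 124 x 244 x 8 mm on the bench, with a digital caliper clamped on it, its beam along this body's y. Origin: centre of the plate's underside, z up. Aluminium clamps hold the beam's ends at y -102 to -90 and +92 to +111 mm, tops 20 mm (screw heads 22 mm) above the bench.
- caliper: The caliper's fixed part; origin and axes as the gauge's, but 8 mm higher. Beam 16 mm wide, 3.5 mm thick, at x = 12.5 mm from y -100 to +100 mm, top 16.5 mm above the bench. Its two measuring jaws stick out to -x, to x = -34 mm, 3.5 mm thick, tops 16.5 mm above the bench. The fixed jaw is at the +y end, its measuring face at y = +90 mm.
- caliper_jaw (a joint): Gap between the jaws in m: 0 shut, 0.09 fully open; starts at 0.035 to 0.055. The slide (moving jaw and display case in one) closes toward the gauge's +y; the moving jaw's face is at gauge y = 90 mm minus the gap. It runs freely (about 0.5 N of friction), stays where it is left, and stops dead at 0.0125 when both jaws bear on the sleeve.
- slide_end (a point): Where to push the slide, along the gauge's +y: middle of the flat end face of its black display case that looks to the gauge's -y, 22.5 mm above the bench; moves with the slide. The case is 40 mm wide (gauge x -9 to +31 mm), 69.5 mm long and 12 to 28.5 mm above the bench. Beyond this face the bare beam lies below, top 16.5 mm above the bench.
- display: The caliper's display: pale window 50 mm (gauge y) x 18 mm (gauge x) in the top of the black case, on the far side of its row of three round buttons. Origin: centre of the glass, 29.2 mm above the bench, z up, axes as the gauge's. It moves with the slide: 37.5 mm toward gauge +y of slide_end and 2.3 mm toward +x. (The scale at the back has another display: not meant.)
- sleeve_center (a point): The sleeve to be measured: loose plain steel tube, 12.5 mm outside diameter, 22 mm high, about 20 g, standing on its end on the gauge's plate between the caliper's jaws. This point is its centre, half-way up. The moving jaw slides it along the plate to the fixed jaw.
- sleeve_b_center (a point): Waiting sleeve, same as the measured one, standing on the front part of the gauge's plate outside the jaws; its centre, half-way up. Leave it.
- sleeve_c_center (a point): Another waiting sleeve beside it, the same; its centre. Leave it.
- loupe: Black eye loupe, 35 mm across, 27 mm high, standing on the bench near the gauge's -y end; origin at the centre of its underside. Leave it.
- tweezers: Steel tweezers 122 mm long, lying on the bench in front of the gauge; origin at their middle, underside. Leave them.

How it is judged:
By the outcome, as a careful person would: the job done as asked, in the order asked, and still so for the second after the job is handed in, with the robot touching nothing.
It also fails if it takes over 38 s, if anything falls off the work surface, if the arm or the gripper's body presses on something with over 40 N, if the wrist force passes 120 N, or if a joint passes its speed limit or range.

## Working session

There is one attempt and no reset: what is moved stays moved. The work goes in short steps, Python scripts to look and compute and a tool call to move; the robot and the scene stay as the last step left them, time stands still between calls to the robot, and variables do not carry over. Pictures are saved under pics/ and viewed, and the job is handed in when it is done.

Besides the shell and the picture viewer there is one more tool, called after "Request:" as a command line: name --argument value ..., lists and objects as JSON in quotes. jog_arm: Moves the arm, as the interface text tells. Its arguments: {"type":"object","properties":{"plan":{"type":"array"},"grip":{"type":"number"},"squeeze":{"type":"number"}},"required":["plan"]}

```bash
mkdir -p pics
cat > h.py <<'E'
import numpy as np, cv2
from rig import env, vision, close_job, spotter
def snap(n,f):
    p,d=vision.get_image(n); cv2.imwrite('pics/'+f,p[:,:,::-1]); np.savez('pics/'+f+'.npz',p=p,d=d); return p,d
def cam(n):
    c=vision.camera_info(n); R=cv2.Rodrigues(np.array(c['rvec'],float))[0]; return c,R,np.array(c['tvec'],float).ravel()
def cloud(n,d,ci=None):
    c,R,t=ci or cam(n); v,u=np.mgrid[0:384,0:512]
    P=np.stack([(u-c['cx'])/c['fx']*d,(v-c['cy'])/c['fy']*d,d],-1)
    return (P-t)@R
def ray(n,u,v,z,ci=None):
    c,R,t=ci or cam(n); C=-R.T@t; r=R.T@np.array([(u-c['cx'])/c['fx'],(v-c['cy'])/c['fy'],1]); return C+r*(z-C[2])/r[2]
E
python3 - <<'E'
from h import *
np.set_printoptions(precision=4,suppress=True)
s=env.observe();print(s['time_s'],s['position'],s['tool_rot'],s['grip_width'])
for n in ['scene','side','wrist']:
    p,d=snap(n,n+'0.png')
    for q in ['display','gauge']+(['slide_end'] if n!='wrist' else []):
        for r in spotter.trace(n,q)[:2]:
            m=r['pixels']&(d>0);X=cloud(n,d)[m];print(n,q,round(r['score'],2),np.array(r['rect']),np.median(X,0) if len(X) else None)
E
```

```text
0.0 [ 0.1776 -0.5202  0.2307] [[ 0.9464  0.3229 -0.0002]
 [ 0.3229 -0.9464  0.0015]
 [ 0.0003 -0.0014 -1.    ]] 0.08527623107274188
scene gauge 0.59 [183.1 158.1 307.2 224.5] [ 0.5692 -0.0861  0.0077]
side display 0.71 [221.7 220.3 245.9 254.3] [ 0.4637 -0.1238  0.0051]
side gauge 0.81 [253.3 185.5 333.6 260. ] [ 0.5718 -0.1367  0.0086]
```

View pics/scene0.png

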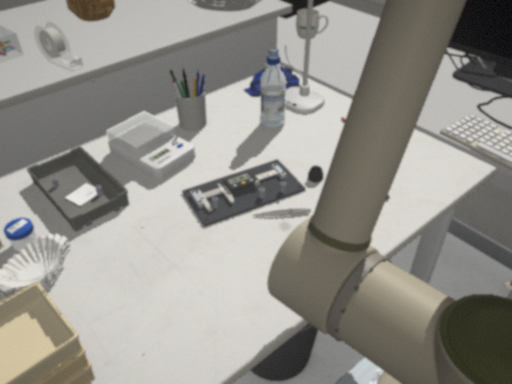

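View pics/side0.png

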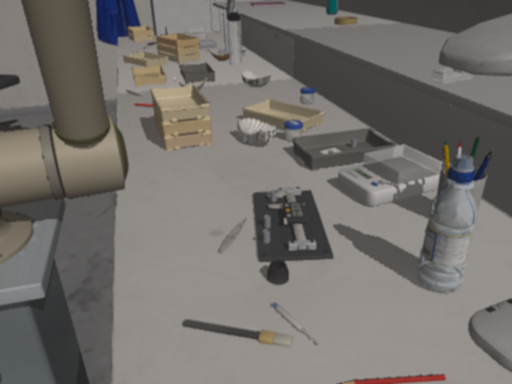

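View pics/wrist0.png

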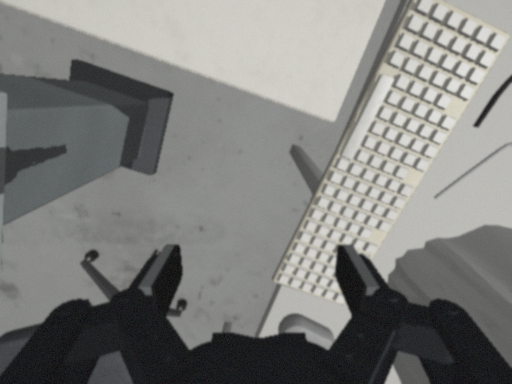

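The scene camera shows the gauge at about (245,190), with the loupe at (315,173) and the tweezers at (282,213). In the side view the gauge is at (290,225) and the loupe at (278,272). So gauge +y points roughly along world +y. Next I'll fit the plate coarsely.

Run:
```python
from h import *
np.set_printoptions(precision=4,suppress=True)
for n,rc in [('scene',(175,150,312,230)),('side',(245,180,340,265))]:
    f=np.load(f'pics/{n}0.png.npz');p,d=f['p'],f['d'];X=cloud(n,d)
    dark=(p.max(-1)<85)&(d>0);m=np.zeros_like(dark);m[rc[1]:rc[3],rc[0]:rc[2]]=1
    dark&=m; dark=cv2.morphologyEx(dark.astype(np.uint8),cv2.MORPH_CLOSE,np.ones((9,9)))
    k,l,st,_=cv2.connectedComponentsWithStats(dark);i=1+np.argmax(st[1:,4]);mm=(l==i)&(d>0)
    P=X[mm];print(n,st[i],np.median(P[:,2]))
    P=P[abs(P[:,2]-.012)<.02]
    print(cv2.minAreaRect((P[:,:2]*1000).astype(np.float32)))
s=env.observe();print(s['time_s'])
c,R,t=cam('wrist');print('wristcam',c['fx'],c['cx'],c['cy'],-R.T@t,R)
```

```text
scene [ 184  167  120   59 2659] 0.007534101714132406
((573.037109375, -98.25733947753906), (240.7378387451172, 116.8722915649414), 76.96399688720703)
side [ 253  191   80   74 4337] 0.008530191984423776
((571.3909301757812, -124.56785583496094), (287.6004333496094, 123.95294952392578), 77.27799224853516)
0.55
wristcam 270.61682233531394 258.4619050132128 190.78060720112052 [ 0.2574 -0.4935  0.3737] [[ 0.3227 -0.9465 -0.0009]
 [-0.8945 -0.3052  0.3268]
 [-0.3096 -0.1046 -0.9451]]
```

Request:
jog_arm --plan '[[[0.9,-0.48,0,0,0,0],[0.9,-0.48,0,0,0,0],[0.9,-0.48,0,0,0,0],[0.9,-0.48,0,0,0,0],[0.9,-0.48,0,0,0,0],[0.9,-0.48,0,0,0,0],[0.9,-0.48,0,0,0,0],[0.9,-0.48,0,0,0,0],[0.9,-0.48,0,0,0,0],[0.9,-0.48,0,0,0,0]]]' --grip -1 --squeeze 20

```text
time_s: 1.55
position: [0.4573, -0.2212, 0.2315]
tool_rot: [[0.946, 0.323, 0.0], [0.323, -0.946, -0.0], [0.0, 0.0, -1.0]]
ft_force: [-0.5, 0.3, -0.7]
grip_width: -0.0003
```

Request:
jog_arm --plan '[[[0.9,-0.48,0.3,0,0,0],[0.9,-0.48,0.3,0,0,0],[0.9,-0.48,0.3,0,0,0],[0.9,-0.48,0.3,0,0,0],[0,0,0,0,0,0.9],[0,0,0,0,0,0.9],[0,0,0,0,0,0.9],[0,0,0,0,0,0.9],[0,0,0,0,0,0],[0,0,0,0,0,0]]]'

```text
time_s: 2.55
position: [0.5678, -0.1034, 0.1833]
tool_rot: [[0.979, -0.206, -0.0], [-0.206, -0.979, -0.0], [-0.0, 0.0, -1.0]]
ft_force: [0.3, -0.5, -0.4]
grip_width: 0.0
```

Run:
```python
from h import *
np.set_printoptions(precision=4,suppress=True)
s=env.observe();print(s['time_s'],s['position'],s['tool_rot'],s['grip_width'])
n='wrist';ci=cam(n);np.save('ci1.npy',np.array([0]))
p,d=snap(n,n+'1.png')
import pickle;pickle.dump(ci,open('ci1.pkl','wb'))
for q in ['display','gauge','slide_end','sleeve_center']:
    for r in spotter.trace(n,q)[:3]:
        m=r['pixels']&(d>0);X=cloud(n,d,ci)[m];print(n,q,round(r['score'],2),np.array(r['rect']),np.median(X,0) if len(X) else None)
```

```text
2.55 [ 0.5678 -0.1034  0.1833] [[ 0.9785 -0.2062 -0.    ]
 [-0.2062 -0.9785 -0.    ]
 [-0.      0.     -1.    ]] 2.028813345118066e-05
wrist gauge 0.83 [149.2 104.9 363.9 211.4] [ 0.5882 -0.1025  0.0081]
wrist gauge 0.53 [178.  174.8 199.  192.4] [ 0.5757 -0.0214  0.0259]
wrist sleeve_center 0.61 [182.9 177.2 196.6 190.5] [ 0.5762 -0.0224  0.0259]
```

View pics/wrist1.png

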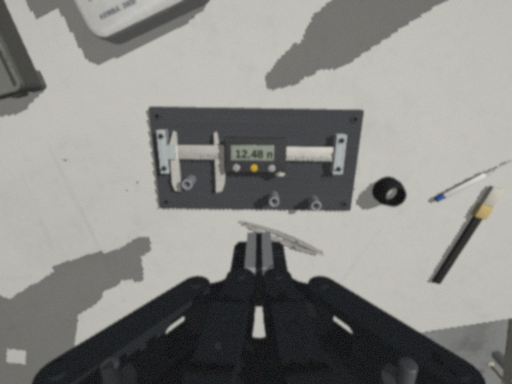

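The wrist view shows the plate at (150–363, 105–211). The fixed jaw is at x≈175, the moving jaw at x≈219, and the case spans 225–286, so the slide end is at about (286,155). The display is at (253,153), the sleeve at (188,184), the waiting sleeves at (274,199) and (315,203), the loupe at (389,191) and the tweezers at (280,237). Now I'll measure these.

Run:
```python
from h import *
import pickle
np.set_printoptions(precision=4,suppress=True)
ci=pickle.load(open('ci1.pkl','rb'));f=np.load('pics/wrist1.png.npz');p,d=f['p'],f['d']
dark=(p.max(-1)<90);m=np.zeros_like(dark);m[100:216,140:370]=1
k,l,st,_=cv2.connectedComponentsWithStats(cv2.morphologyEx((dark&m).astype(np.uint8),cv2.MORPH_CLOSE,np.ones((15,15))))
i=1+np.argmax(st[1:,4]);print(st[i])
v,u=np.nonzero(l==i)
P=np.array([ray('wrist',a,b,.008,ci)[:2] for a,b in zip(u,v)])*1000
r=cv2.minAreaRect(P.astype(np.float32));print(r)
# area-based refine
c=P.mean(0);w,V=np.linalg.eigh(np.cov(P.T));y=V[:,1]*np.sign(V[1,1]);print('pca',c,np.sqrt(12*w),y,np.degrees(np.arctan2(y[1],y[0])))
X=cloud('wrist',d,ci)*1000
ex=np.array([y[1],-y[0]])
G=np.stack([(X[...,:2]-c)@ex,(X[...,:2]-c)@y,X[...,2]],-1)
top=(abs(G[...,2]-28.5)<3.5)&(abs(G[...,0]-11)<30)&(abs(G[...,1])<75)&(d>0)
print('case n',top.sum(),np.percentile(G[top],[1,50,99],axis=0))
for row in (140,148,165): print(row,[(c_,tuple(G[row,c_].round(1)),int(p[row,c_].max())) for c_ in range(216,298,3) ] if row==148 else '')
for n_,(a,b,z) in dict(caseR=(286,152,.0285),caseL=(225,152,.0285),disp=(253,153,.0292),sleeve=(188,181,.03),jaw=(213,160,.0165)).items():
    q=ray('wrist',a,b,z,ci)[:2]*1000;print(n_,q,(q-c)@ex,(q-c)@y)
I=cv2.resize(p[95:220,140:370,::-1],None,fx=3.4,fy=3.4,interpolation=cv2.INTER_CUBIC);cv2.imwrite('pics/crop1.png',I)
```

```text
[  149   108   214   102 17800]
((579.5877685546875, -101.38380432128906), (241.21112060546875, 121.28023529052734), 77.24506378173828)
pca [ 582.0037 -104.5481] [127.4733 234.5297] [0.2193 0.9757] 77.33205955093068
case n 2159 [[-10.8718 -31.2069  25.3157]
 [  9.4835   2.2024  27.3653]
 [ 28.2619  36.43    29.438 ]]
140 
148 [(216, (np.float64(14.5), np.float64(47.1), np.float64(16.7)), 177), (219, (np.float64(14.3), np.float64(43.8), np.float64(15.4)), 116), (222, (np.float64(70.2), np.float64(-0.9), np.float64(325.7)), 105), (225, (np.float64(16.5), np.float64(35.4), np.float64(27.5)), 61), (228, (np.float64(16.7), np.float64(32.0), np.float64(28.4)), 66), (231, (np.float64(16.9), np.float64(28.7), np.float64(28.9)), 124), (234, (np.float64(16.8), np.float64(25.4), np.float64(28.2)), 146), (237, (np.float64(17.1), np.float64(22.0), np.float64(29.6)), 141), (240, (np.float64(16.8), np.float64(18.8), np.float64(27.9)), 145), (243, (np.float64(16.9), np.float64(15.5), np.float64(27.8)), 140), (246, (np.float64(17.1), np.float64(12.2), np.float64(28.8)), 145), (249, (np.float64(16.8),
[... 760 characters left out ...]
-27.6), np.float64(27.5)), 71), (285, (np.float64(17.4), np.float64(-30.9), np.float64(27.6)), 98), (288, (np.float64(15.6), np.float64(-35.4), np.float64(16.9)), 196), (291, (np.float64(15.4), np.float64(-38.9), np.float64(15.8)), 200), (294, (np.float64(15.6), np.float64(-42.3), np.float64(16.5)), 204), (297, (np.float64(15.5), np.float64(-45.8), np.float64(15.8)), 198)]
165 
caseR [ 587.8203 -138.7413] 13.173527794758751 -32.08524585014317
caseL [601.7557 -72.6579] 12.277651962118037 35.445539367289946
disp [ 594.3988 -102.7971] 11.709362187912276 4.42661547502603
sleeve [578.3275 -23.3416] -21.395356760811655 78.42354487016688
jaw [593.5748 -54.745 ] 0.36752235018526636 51.12836168715887
```

View pics/crop1.png

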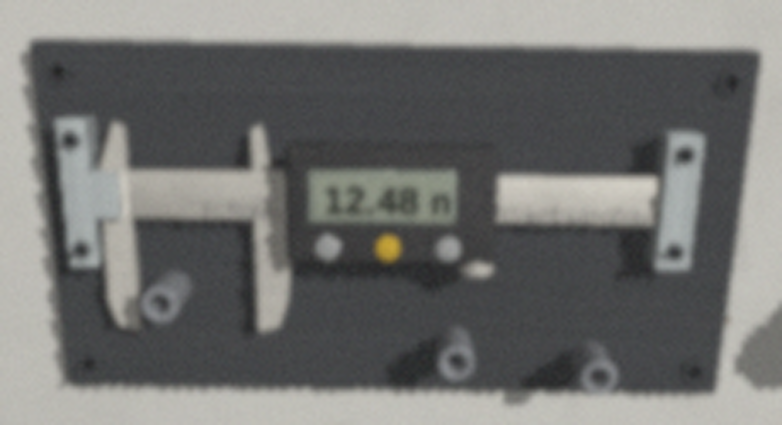

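Request:
jog_arm --plan '[[[0,0,0,0,0,0.09],[0.29,0.7,0,0,0,0],[0.29,0.7,0,0,0,0],[0,0,0.8,0,0,0],[0,0,0.8,0,0,0],[0,0,0.8,0,0,0],[0,0,0.7,0,0,0],[0,0,0,0,0,0],[0,0,0,0,0,0]]]'

```text
time_s: 3.7
position: [0.5783, -0.1633, 0.06]
tool_rot: [[0.975, -0.223, 0.0], [-0.223, -0.975, -0.0], [0.0, 0.0, -1.0]]
ft_force: [0.8, -0.5, 0.5]
grip_width: -0.0001
```

Run:
```python
from h import *
import pickle
np.set_printoptions(precision=4,suppress=True)
s=env.observe();print(s['time_s'],s['position'],s['ft_force'])
ci=cam('wrist');pickle.dump(ci,open('ci2.pkl','wb'));p,d=snap('wrist','wrist2.png')
snap('side','side2.png');
```

```text
3.7 [ 0.5783 -0.1633  0.06  ] [ 0.8118 -0.5113  0.4822]
```

View pics/wrist2.png

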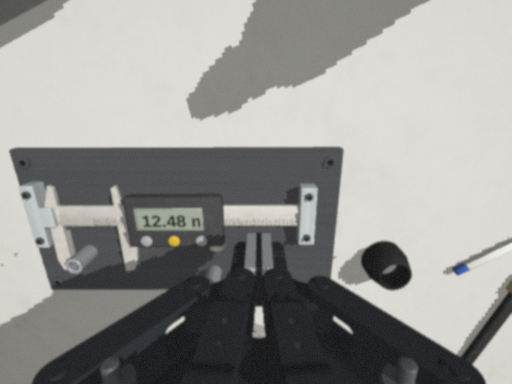

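The fingers are over the beam between the case end (x≈223) and the clamp (x≈299). The display is at (169,220). I'll re-measure from this closer view.

Run:
```python
from h import *
import pickle
np.set_printoptions(precision=4,suppress=True)
ci=pickle.load(open('ci2.pkl','rb'));f=np.load('pics/wrist2.png.npz');p,d=f['p'],f['d']
X=cloud('wrist',d,ci)*1000;s=env.observe();T=s['position']*1000;R=s['tool_rot']
G=(X-T)@R
top=(abs(X[...,2]-28.5)<4)&(d>0);top[:,:118]=0;top[:,235:]=0;top[:185]=0;top[252:]=0
print('case rel tool',np.percentile(G[top],[1,50,99],axis=0))
g=p[...,1].astype(int); disp=(g>p[...,2])&(g>100)
for nme,(a,b,z) in dict(caseR=(223,210,.0285),disp=(169.5,219.5,.0292),jawmov=(122,262,.0165),jawfix=(72,262,.0165)).items():
    q=ray('wrist',a,b,z,ci)*1000;print(nme,q,(q-T)@R)
tip=(G[...,2]<0)&(G[...,2]>-25)&(abs(G[...,0])<20)&(abs(G[...,1])<25)&(X[...,2]>50)&(d>0)
print('tip',tip.sum(),np.percentile(G[tip],[1,50,99],axis=0) if tip.any() else '')
```

```text
case rel tool [[-21.0333 -93.9554  31.7327]
 [  0.5804 -59.5982  33.621 ]
 [ 18.4063 -26.4768  36.1972]]
caseR [ 593.5026 -141.4401   28.5   ] [  9.3008 -24.8296  32.6426]
disp [ 595.1677 -103.0236   29.2   ] [  2.3697 -62.6513  31.8932]
jawmov [563.3632 -47.9568  16.5   ] [ -40.9387 -109.2606   44.4286]
jawfix [572.2795  -8.9766  16.5   ] [ -40.9285 -149.2475   44.3983]
tip 1006 [[  5.9708 -13.2448 -24.8583]
 [ 10.1315  -0.0413 -15.5568]
 [ 11.2976  13.2139  -3.7058]]
```

View pics/side2.png

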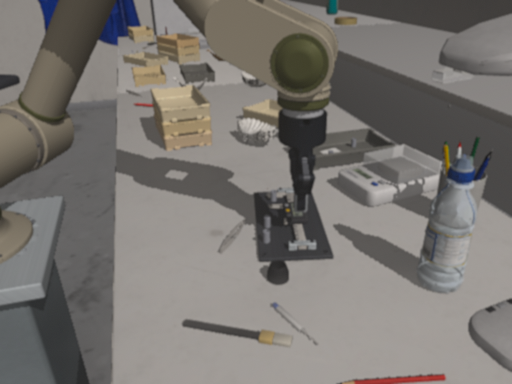

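Request:
jog_arm --plan '[[[0,0,0.4,0,0,0],[0,0,0.4,0,0,0],[0,0,0.18,0,0,0],[0,0,0,0,0,0],[0,-0.1,0,0,0,0],[0,-0.1,0,0,0,0],[0,0,0,0,0,0]]]'

```text
time_s: 4.5
position: [0.5801, -0.1548, 0.0209]
tool_rot: [[0.975, -0.222, 0.001], [-0.222, -0.975, -0.0], [0.001, 0.0, -1.0]]
ft_force: [-0.6, 0.7, -0.3]
grip_width: -0.0003
```

Request:
jog_arm --plan '[[[0,-0.05,0,0,0,0],[0,-0.05,0,0,0,0],[0,-0.05,0,0,0,0],[0,-0.05,0,0,0,0],[0,-0.05,0,0,0,0],[0,-0.05,0,0,0,0],[0,0,0,0,0,0]]]'

```text
time_s: 5.2
position: [0.5824, -0.1434, 0.0201]
tool_rot: [[0.975, -0.223, -0.0], [-0.223, -0.975, 0.0], [-0.0, -0.0, -1.0]]
ft_force: [1.1, -0.0, 0.9]
grip_width: 0.0001
```

```bash
cat > meas.py <<'E'
from h import *
import sys
np.set_printoptions(precision=4,suppress=True)
s=env.observe();print(s['time_s'],s['position'],s['ft_force'])
p,d=snap('wrist',sys.argv[1])
E
python3 meas.py wrist3.png
```

```text
5.2 [ 0.5824 -0.1434  0.0201] [ 1.0943 -0.0464  0.8769]
```

View pics/wrist3.png

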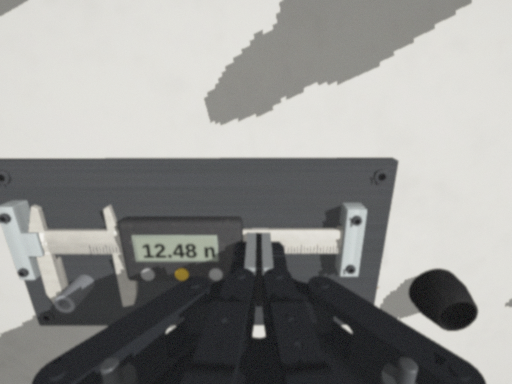

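Fingers are just about at the case end (x≈243). I'll keep pushing slowly.

Request:
jog_arm --plan '[[[0,-0.04,0,0,0,0],[0,-0.04,0,0,0,0],[0,-0.04,0,0,0,0],[0,-0.04,0,0,0,0],[0,-0.04,0,0,0,0],[0,-0.04,0,0,0,0],[0,-0.04,0,0,0,0],[0,-0.04,0,0,0,0],[0,-0.04,0,0,0,0],[0,0,0,0,0,0]]]'

```text
time_s: 6.25
position: [0.5857, -0.1294, 0.0201]
tool_rot: [[0.975, -0.223, 0.0], [-0.223, -0.975, 0.0], [0.0, -0.0, -1.0]]
ft_force: [-0.2, 1.1, -0.1]
grip_width: -0.0001
```

```bash
python3 meas.py wrist4.png
python3 - <<'E'
from h import *
p=np.load('pics/wrist4.png.npz')['p'];cv2.imwrite('pics/crop4.png',cv2.resize(p[150:340,0:300,::-1],None,fx=2.6,fy=2.6,interpolation=cv2.INTER_CUBIC))
E
```

```text
6.25 [ 0.5857 -0.1294  0.0201] [-0.2015  1.1343 -0.1185]
```

View pics/crop4.png

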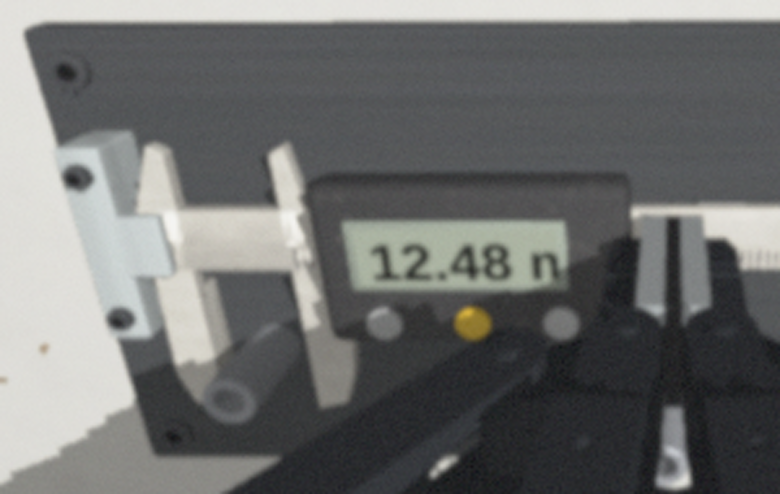

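The slide is moving with the fingers. Fixed jaw face is at crop x≈215 and moving jaw face at ≈308. Next I'll work out the remaining gap.

Run:
```python
from h import *
s=env.observe()
a=ray('wrist',214/2.6,150+340/2.6,.0165);b=ray('wrist',307/2.6,150+340/2.6,.0165);print((a-b)@s['tool_rot']*1000, s['time_s'])
c=ray('wrist',631/2.6,150+200/2.6,.0285);print((c-s['position'])@s['tool_rot']*1000)
```

```text
[-9.79806741e-04 -2.30875922e+01  3.00927875e-03] 6.3
[16.91224944 -8.64021933 -8.35756753]
```

Request:
jog_arm --plan '[[[0,-0.04,0,0,0,0],[0,-0.04,0,0,0,0],[0,-0.04,0,0,0,0],[0,-0.04,0,0,0,0],[0,-0.02,0,0,0,0],[0,0,0,0,0,0]]]'

```text
time_s: 6.9
position: [0.5873, -0.1224, 0.0202]
tool_rot: [[0.975, -0.223, 0.0], [-0.223, -0.975, 0.0], [0.0, -0.0, -1.0]]
ft_force: [-0.0, -0.4, -0.7]
grip_width: 0.0
```

```bash
python3 meas.py wrist5.png
python3 - <<'E'
from h import *
p=np.load('pics/wrist5.png.npz')['p'];cv2.imwrite('pics/crop5.png',cv2.resize(p[150:340,0:300,::-1],None,fx=2.6,fy=2.6,interpolation=cv2.INTER_CUBIC))
E
```

```text
6.9 [ 0.5873 -0.1224  0.0202] [-0.0048 -0.38   -0.6865]
```

View pics/crop5.png

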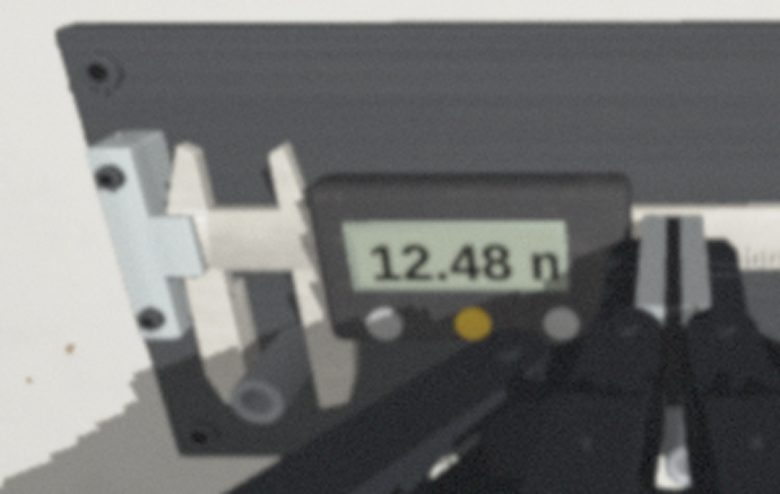

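Gap is now about 16 mm (crop x 243 to 308). The last few millimetres go in 1 mm and then smaller steps.

Request:
jog_arm --plan '[[[0,-0.025,0,0,0,0],[0,-0.025,0,0,0,0],[0,-0.02,0,0,0,0],[0,0,0,0,0,0]]]'

```text
time_s: 7.35
position: [0.5879, -0.1197, 0.0201]
tool_rot: [[0.975, -0.223, 0.0], [-0.223, -0.975, 0.0], [0.0, -0.0, -1.0]]
ft_force: [0.3, -0.3, 0.1]
grip_width: 0.0001
```

Request:
jog_arm --plan '[[[0,-0.015,0,0,0,0],[0,0,0,0,0,0]]]'

```text
time_s: 7.55
position: [0.588, -0.1193, 0.0201]
tool_rot: [[0.975, -0.223, 0.0], [-0.223, -0.975, -0.0], [0.0, 0.0, -1.0]]
ft_force: [0.3, -0.8, 1.0]
grip_width: -0.0001
```

Request:
jog_arm --plan '[[[0,-0.015,0,0,0,0],[0,0,0,0,0,0]]]'

```text
time_s: 7.75
position: [0.5881, -0.1186, 0.0201]
tool_rot: [[0.975, -0.223, 0.0], [-0.223, -0.975, 0.0], [-0.0, -0.0, -1.0]]
ft_force: [0.0, -1.6, 0.8]
grip_width: -0.0003
```

```bash
python3 meas.py wrist6.png
python3 - <<'E'
from h import *
p=np.load('pics/wrist6.png.npz')['p'];cv2.imwrite('pics/crop6.png',cv2.resize(p[150:340,0:300,::-1],None,fx=2.6,fy=2.6,interpolation=cv2.INTER_CUBIC))
E
```

```text
7.75 [ 0.5881 -0.1186  0.0201] [ 0.0247 -1.5582  0.8119]
```

View pics/crop6.png

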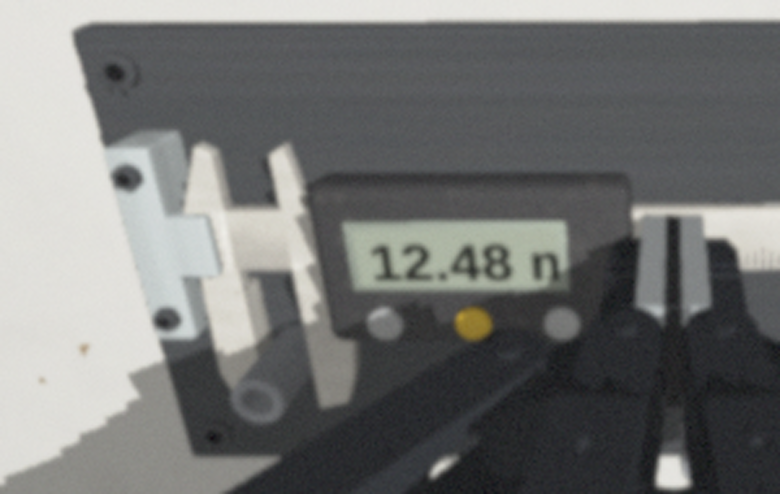

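Request:
jog_arm --plan '[[[0,-0.01,0,0,0,0],[0,0,0,0,0,0]]]'

```text
time_s: 8.0
position: [0.5882, -0.1183, 0.0201]
tool_rot: [[0.975, -0.223, -0.0], [-0.223, -0.975, 0.0], [-0.0, -0.0, -1.0]]
ft_force: [-0.1, -0.5, 0.6]
grip_width: -0.0002
```

Request:
jog_arm --plan '[[[0,-0.01,0,0,0,0],[0,0,0,0,0,0]]]'

```text
time_s: 8.2
position: [0.5883, -0.1179, 0.0201]
tool_rot: [[0.975, -0.223, -0.0], [-0.223, -0.975, -0.0], [0.0, 0.0, -1.0]]
ft_force: [-0.7, -0.7, -0.5]
grip_width: 0.0001
```

Request:
jog_arm --plan '[[[0,-0.01,0,0,0,0],[0,0,0,0,0,0]]]'

```text
time_s: 8.4
position: [0.5883, -0.1177, 0.0201]
tool_rot: [[0.975, -0.223, -0.0], [-0.223, -0.975, -0.0], [-0.0, 0.0, -1.0]]
ft_force: [-0.8, -2.1, 0.1]
grip_width: 0.0003
```

Request:
jog_arm --plan '[[[0,-0.01,0,0,0,0],[0,0,0,0,0,0]]]'

```text
time_s: 8.6
position: [0.5884, -0.1174, 0.0201]
tool_rot: [[0.975, -0.223, -0.0], [-0.223, -0.975, -0.0], [-0.0, 0.0, -1.0]]
ft_force: [-0.5, -2.8, -0.3]
grip_width: -0.0
```

Request:
jog_arm --plan '[[[0,-0.01,0,0,0,0],[0,0,0,0,0,0]]]'

```text
time_s: 8.8
position: [0.5885, -0.1171, 0.0201]
tool_rot: [[0.975, -0.223, -0.0], [-0.223, -0.975, -0.001], [-0.0, 0.001, -1.0]]
ft_force: [-1.4, -5.6, -0.5]
grip_width: -0.0001
```

```bash
python3 meas.py wrist7.png
python3 - <<'E'
from h import *
p=np.load('pics/wrist7.png.npz')['p'];cv2.imwrite('pics/crop7.png',cv2.resize(p[150:340,0:300,::-1],None,fx=2.6,fy=2.6,interpolation=cv2.INTER_CUBIC))
E
```

```text
8.8 [ 0.5885 -0.1171  0.0201] [-1.4309 -5.5647 -0.5373]
```

View pics/crop7.png

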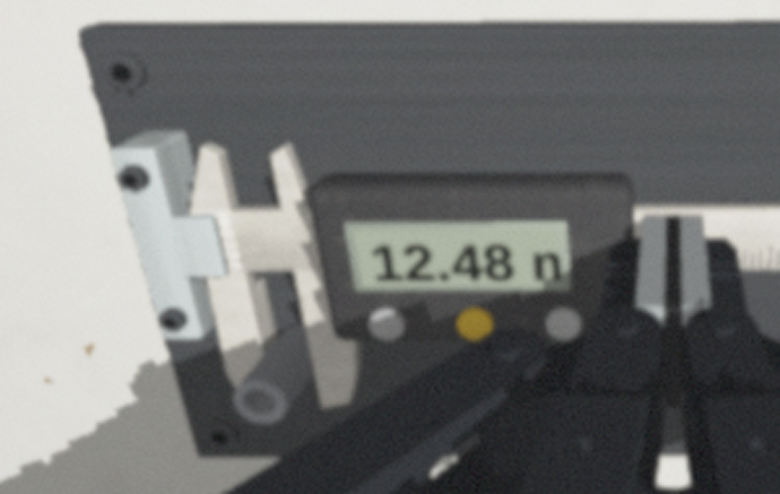

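Force has risen steadily to 5.7 N against about 0.5 N of friction, and the jaws visually bracket the sleeve, so it is closed. Backing off, lifting and looking.

Request:
jog_arm --plan '[[[0,0.05,0,0,0,0],[0,0.15,0,0,0,0],[0,0.2,0,0,0,0],[0,0,-0.5,0,0,0],[0,0,-0.8,0,0,0],[0,0,-0.8,0,0,0],[0,-0.5,-0.5,0,0,0],[0,-0.5,0,0,0,0],[0,0,0,0,0,0],[0,0,0,0,0,0]]]'

```text
time_s: 9.85
position: [0.5937, -0.0936, 0.1239]
tool_rot: [[0.975, -0.222, -0.0], [-0.222, -0.975, 0.0], [-0.0, 0.0, -1.0]]
ft_force: [-0.2, -0.8, 0.4]
grip_width: 0.0005
```

Run:
```python
from h import *
import pickle
np.set_printoptions(precision=4,suppress=True)
s=env.observe();print(s['time_s'],s['position'],s['ft_force'])
ci=cam('wrist');p,d=snap('wrist','wrist8.png');pickle.dump((ci,s),open('c8.pkl','wb'))
for r in spotter.trace('wrist','display')[:2]: print(r['score'],r['rect'])
cv2.imwrite('pics/crop8.png',cv2.resize(p[80:300,100:400,::-1],None,fx=2.6,fy=2.6,interpolation=cv2.INTER_CUBIC))
```

```text
9.85 [ 0.5937 -0.0936  0.1239] [-0.2206 -0.7797  0.4227]
```

View pics/crop8.png

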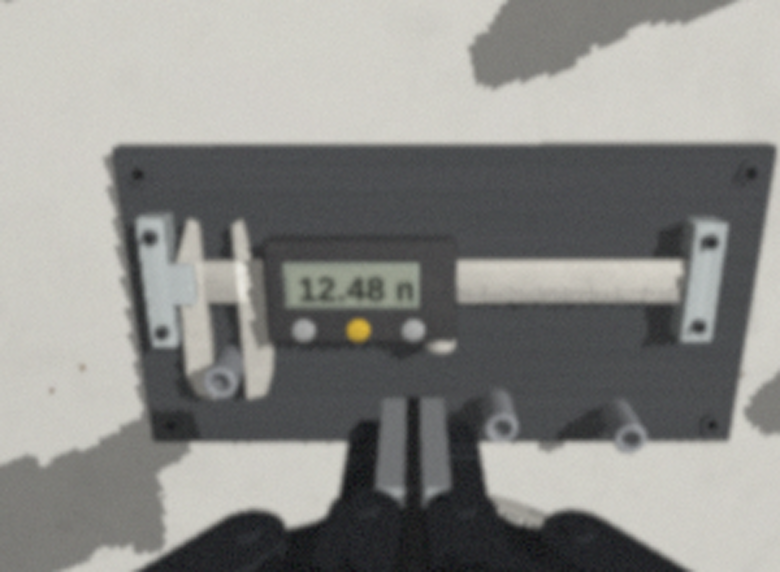

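The sleeve at crop (222,380) sits between the jaws, which look snug on it. The display centre is at crop (351,286). I'll measure both.

Run:
```python
from h import *
import pickle
np.set_printoptions(precision=4,suppress=True)
ci,s=pickle.load(open('c8.pkl','rb'));R,T=s['tool_rot'],s['position']
f=lambda u,v,z:(ray('wrist',100+(u+.5)/2.6-.5,80+(v+.5)/2.6-.5,z,ci)-T)@R*1000
print('disp',f(351,286,.0292),'dispcorners',f(283,262,.0292),f(420,309,.0292))
print('slide_end',f(456,270,.0285))
print('gap',f(207,340,.0165)-f(243,340,.0165))
p=np.load('pics/wrist8.png.npz')['p']
cv2.imwrite('pics/crop9.png',cv2.resize(p[155:240,150:210,::-1],None,fx=9,fy=7,interpolation=cv2.INTER_CUBIC))
```

```text
disp [  3.3342 -22.0185  94.6699] dispcorners [ 12.2631 -45.6861  94.6655] [-5.4224  2.5723 94.6743]
slide_end [ 9.0796 15.2868 95.3671]
gap [  0.0018 -13.8733  -0.    ]
```

View pics/crop9.png

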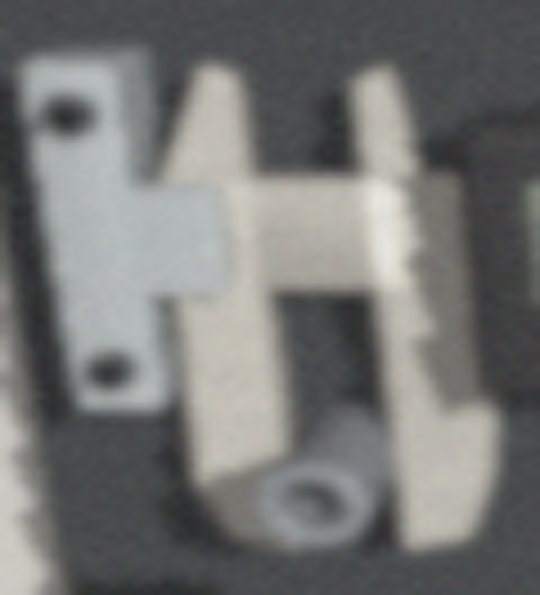

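Request:
jog_arm --plan '[[[0.07,-0.55,0,0,0,0],[0,0,0.7,0,0,0],[0,0,0.7,0,0,0],[0,0,0.4,0,0,0],[0,0,0.2,0,0,0],[0,0,0,0,0,0],[0,0,0,0,0,0],[0,0,0,0,0,0]]]'

```text
time_s: 10.75
position: [0.602, -0.0729, 0.0451]
tool_rot: [[0.975, -0.223, 0.002], [-0.223, -0.975, -0.001], [0.002, 0.0, -1.0]]
ft_force: [-0.1, 0.2, 0.7]
grip_width: -0.0001
```

```bash
python3 meas.py wrist10.png
python3 - <<'E'
from h import *
p,d=snap('side','side10.png');cv2.imwrite('pics/side10c.png',cv2.resize(p[140:300,210:370,::-1],None,fx=3.7,fy=3.7,interpolation=cv2.INTER_CUBIC))
E
```

```text
10.75 [ 0.602  -0.0729  0.0451] [-0.1287  0.2303  0.6619]
```

View pics/wrist10.png

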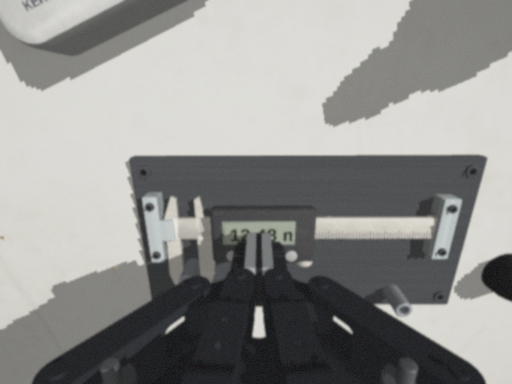

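View pics/side10c.png

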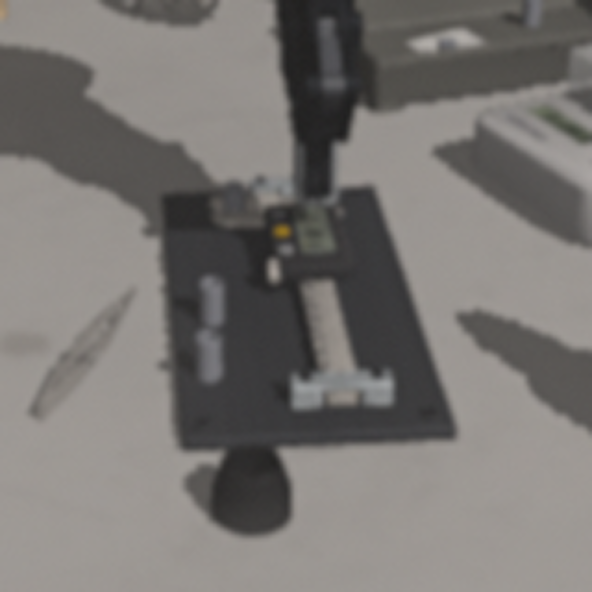

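The fingertips are directly over the display, about 15 mm up, with the sleeves, loupe and tweezers where they were. Holding now.

Request:
jog_arm --plan '[[[0,0,0,0,0,0],[0,0,0,0,0,0],[0,0,0,0,0,0],[0,0,0,0,0,0],[0,0,0,0,0,0],[0,0,0,0,0,0],[0,0,0,0,0,0],[0,0,0,0,0,0],[0,0,0,0,0,0],[0,0,0,0,0,0]]]'

```text
time_s: 11.85
position: [0.6015, -0.0725, 0.0441]
tool_rot: [[0.975, -0.223, -0.0], [-0.223, -0.975, 0.0], [-0.0, -0.0, -1.0]]
ft_force: [-0.2, 0.5, 0.0]
grip_width: 0.0
```

Request:
jog_arm --plan '[[[0,0,0,0,0,0],[0,0,0,0,0,0],[0,0,0,0,0,0],[0,0,0,0,0,0],[0,0,0,0,0,0],[0,0,0,0,0,0],[0,0,0,0,0,0],[0,0,0,0,0,0],[0,0,0,0,0,0],[0,0,0,0,0,0]]]'

```text
time_s: 12.85
position: [0.6015, -0.0725, 0.0441]
tool_rot: [[0.975, -0.223, 0.0], [-0.223, -0.975, -0.0], [0.0, 0.0, -1.0]]
ft_force: [-0.0, 0.5, 0.5]
grip_width: -0.0002
```

Request:
jog_arm --plan '[[[0,0,0,0,0,0],[0,0,0,0,0,0],[0,0,0,0,0,0],[0,0,0,0,0,0],[0,0,0,0,0,0],[0,0,0,0,0,0],[0,0,0,0,0,0]]]'

```text
time_s: 13.55
position: [0.6015, -0.0725, 0.0441]
tool_rot: [[0.975, -0.223, 0.0], [-0.223, -0.975, -0.0], [0.0, 0.0, -1.0]]
ft_force: [-0.4, -0.3, 0.5]
grip_width: -0.0003
```

Run:
```python
from h import *
np.set_printoptions(precision=4,suppress=True)
s=env.observe();print(s['time_s'],s['position'],s['ft_force'],abs(np.array(s['qvel'])).max())
p,d=snap('wrist','wrist11.png')
f=lambda u,v,z:(ray('wrist',u,v,z)-s['position'])@s['tool_rot']*1000
print('case ends',f(211.5,215,.0285),f(316,215,.0285),'disp L/R/top',f(222,230,.0292),f(297,230,.0292),f(258,220,.0292))
close_job()
```

```text
13.55 [ 0.6015 -0.0725  0.0441] [-0.4406 -0.2683  0.5317] 0.112184131911325
case ends [ 13.294  -29.9224  15.6326] [13.2862 36.6946 15.633 ] disp L/R/top [  3.0014 -23.5949  14.9325] [ 2.9966 24.9664 14.9328] [10.1168 -0.2787 14.9328]
the job is handed in; nothing more can be done
```

The job is done and handed in at about 13.6 s. With the fingers shut, I pushed the caliper's slide until both jaws bore on the sleeve. I then backed off, lifted, and held the closed fingertips still over the display for more than 2 s. The arm was still pointing there when I handed in.

- **Measurement:** the push force rose to about 5.7 N at the stop, against about 0.5 N of sliding friction. The jaw gap seen in the pictures was 11 to 14 mm, which agrees with 12.5 mm but only as closely as blurred edges allow. The display reads 12.48, but it showed that before the push too, so it is not independent evidence.
- **Pointing:** the fingertips pointed straight down 15 mm above the glass. They were within about 1 mm of its centre along the beam and about 1–2 mm across it.
- **Contact:** the force readings during the hold were only noise, about 0.7 N or less.
- **Left alone:** the waiting sleeves, the loupe and the tweezers looked undisturbed in the side picture taken at the start of the hold. I judged this by eye and did not measure it.
- **Network misses:** the trained network did not find the display in the wrist camera, and in the side camera it reported a wrong spot. I took the display's position from the pictures instead; it agreed with where the slide stopped.

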